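# Pop and open the food tub

## Task

Feeding time: open the grey food tub so that the scoop can go in. Press the white button on its front with the fingertips so that the lid pops up, then push the lid right back with the fingertips until it rests wide open on its own. Push gently, do not pinch or lift anything, do not shove the tub out of its place, and leave the bowl in its stand, the scoop, spoon, tins and jar where they are.

Things in the scene. Friction and masses are not known exactly. Their poses are not given: they have to be found in the camera images.
- tub: Grey plastic storage tub of dog biscuits, 180 mm (x) by 150 mm (y), about 2 kg, loose on rubber feet. Origin: centre of its underside; x points from the front (button side, facing the robot within 25 degrees) to the back (hinge side), z up. A fixed deck, 43 mm deep, lies along the front at height 118 mm with the button at its middle; the lid covers the opening behind it (rim height 106 mm).
- button_top (a point): Centre of the top face of the white round push button (26 mm across), 68.5 mm in front of the tub's origin. Unpressed its top stands 9 mm above the deck, 127 mm above the worktop.
- button (a joint): Travel of the button: 0 up, 0.006 m fully down. It needs about 1.5 N to start and 5 N for the full travel, springs back by itself, and releases the lid's latch after about 4 mm.
- lid (a joint): Lid angle: 0 shut and latched, 1.57 upright, 1.95 wide open against its stop. When the button releases it, a hinge spring pops it to about 0.7 rad and holds it there. Above that it is a plain light lid (130 g): let go before upright it falls back to 0.7, pushed past upright it falls back to its stop at 1.95 and stays.
- lid_lip (a point): Middle of the lid's front lower edge, which rises. The lid is a flat panel, 132 mm from hinge line to this edge, 148 mm wide, 10 mm thick; a latch tongue (26 mm wide) hangs 16 mm below its underside in the middle, 124 to 134 mm from the hinge. Popped to 0.7 rad this edge is about 192 mm above the worktop.
- lid_hinge (a point): Middle of the lid's hinge line, which runs along the tub's y axis at 88 mm behind the tub's origin and 107 mm up, level with the lid's underside. Its axes turn with the lid and match the tub's when the lid is shut.
- stand: Raised bamboo stand, 190 by 190 mm, 100 mm high, with a round hole in its top; loose. Origin: centre of its underside. Leave alone.
- bowl: White ceramic bowl, 126 mm across, 55 mm high, sitting in the stand with its rim 125 mm above the worktop. Origin: centre of its underside. Leave alone.
- scoop: Clear plastic scoop, about 180 mm long, 42 mm high, lying behind the tub and the stand. Origin: under the joint of handle and pan; the pan points along its x. Leave alone.
- spoon: Steel tablespoon, 180 mm long, lying flat between the tub and the stand. Leave alone.
- tin_tall: Closed food tin, 74 mm across, 85 mm high. Origin: centre of its underside. Leave alone.
- tin_flat: Closed flat food tin, 84 mm across, 45 mm high. Origin: centre of its underside. Leave alone.
- jar: Closed amber treat jar with red cap, 72 mm across, 95 mm high. Origin: centre of its underside. Leave alone.

How it is judged:
By the outcome, as a careful person would: the job done as asked, in the order asked, and still so for the second after the job is handed in, with the robot touching nothing.
It also fails if it takes over 38 s, if anything falls off the work surface, if the arm or the gripper's body presses on something with over 40 N, if the wrist force passes 120 N, or if a joint passes its speed limit or range.

## Robot

A 6-joint arm with a two-finger parallel gripper is mounted at the origin on the work surface. World frame = base frame: x ahead of the robot, y to its left, z up, the work surface at z = 0. Lengths are in m, angles in rad, forces in N, time in s.
With the tool pointing down it reaches from about 0.35 to 0.775 m from the base axis. Payload 5.5 kg.
Tool frame: the origin (TCP) lies between the finger pads; the fingertips stand 19 mm ahead of it and the grasp point (between the pads) is the TCP; z points along the fingers, y is the line along which they close (so a half turn about z gives the same grasp; the last joint's range is limited). The gripper opens to 85 mm and grips with 20 to 120 N. Pads are 22 mm wide; open, the fingers measure 114 mm over their backs; the gripper's body (76 mm by 85 mm) begins 54 mm behind the grasp point. The pads swing forward as they close: fully open they stand 13 mm farther back than shut.
Start: joints at [1.056, 0.313, 0.046, 1.304, 0, 1.431], TCP at [0.211, 0.535, 0.25] pointing down, gripper open.
Joint ranges: [-2.76, 2.76], [-0.86, 1.69], [-1.03, 1.26], [-2.2, 2.34], [-1.47, 1.5], [-3.14, 3.14]. Speed limits (rad/s): [2.57, 2.57, 3.14, 3.14, 3.14, 3.14].

## Interface

Orientations are given as a unit quaternion [w, x, y, z].
In Python, from workcell import env gives the robot as it stands.
- The arm moves only by the shell command python3 -m pendant 'ROWS' [FORCE]. ROWS is JSON, a list of rows, each an object with "travel": the shift along the tool's x, y, z scaled (see below), a list of three; "rot": the turn, a rotation vector about the tool's x, y, z scaled (see below), a list of three; "fingers": the opening, from -1 (shut) to 1 (fully open). In form: [{"travel": [dx, dy, dz], "rot": [wx, wy, wz], "fingers": fingers}, ...]. A call has 1 to 10 rows; each row is the pose to reach, as a shift and turn from the pose commanded when the call began, along the tool's axes at that moment; what a row does not reach only later rows make up. The controller multiplies each number of a shift by 0.12 m and each number of a turn by 60 degrees. A row lasts 1/10 s, in which the tool goes at most 50 mm and 8.59 degrees, less where a joint would pass 70% of its speed; a pose out of reach is approached as far as the arm can. A call with a number of a shift or a turn outside -1 to 1 is refused whole. A call with a gripper value outside its range is refused whole. The fingers move at their own pace and stop on an object; FORCE is the grip in N (left out, the last holds). Time passes only in rows, so rows that repeat a pose let the fingers close. It gives the time, the measured TCP pose, the force, the opening and the grip force at its end, in the units of the state.
- env.get_state(): the state, without advancing time (a new reading comes with each control period).
- env.read_camera(name): name is "scene" or "top"; returns (picture, depth): 420x560x3 uint8, blue, green, red; 420x560 float32, m along the optical axis (not along the pixel's ray), 0 where there is no reading.
- env.camera_model(name): a dict with "fovy" (degrees; the focal length in pixels is half the picture's height over the tangent of half this angle, whatever the lens; pixels are square), "cx", "cy" (the principal point, pixels), "k1" (the pictures are not rectified: a ray, as slopes to the right and down, at radius r is drawn at 1 + k1 r^2 times it, then the intrinsics apply), "rvec" (rotation vector, rad) and "tvec" (3), from world to camera coordinates, as OpenCV has them. Camera axes: x right, y down, z forward; pixel columns grow to the right and rows downward; lengths in m; the calibration is good to about 2 mm. A picture is of the moment at which its call begins. camera_model takes no time and is no camera call.
- env.hand_in(): hands the job in; it is judged then, once.
Trained networks look in the newest picture that a camera, given by its name, has taken for a name from the list of things; names that differ only in an ending like _2 or _b are one class to them, and where a whole thing is asked for, a point or a joint stands for the part that bears it (a point fixed in the world has none). Each returns a list of dicts, best first, with "conf" (0 to 1); they miss things now and then, are a little off and sometimes report something else, mostly with a low value. They report only what shows in the picture. A call takes as long as a camera call.
- env.outline_of(camera, target): "mask" (420x560 bool, what is visible of it) and "xy" ([column, row] in pixels, amid what is visible of it).
The state is a dict: "clock": time; "joint_pos": joint angles; "qvel": joint speeds; "tau": joint torques, N m; "tcp_pos": TCP position; "orientation": TCP orientation; "wrist_force": force on the tool from outside, world axes, zero at the start; "ft_torque": the same for the moment, N m; "finger_gap": finger opening in m; "grip_force": force on a finger pad.
Only numpy, scipy, OpenCV 4.12 (cv2) and the standard library are available. Lean on these libraries where they do the work, as an engineer would, in place of code of your own. Each camera call takes 0.05 s, during which the arm holds its last target. There are 200 camera calls.

## Working session

There is one attempt and no reset: what is moved stays moved. The work goes in short steps, Python scripts to look and compute and a shell command to move; the robot and the scene stay as the last step left them, time stands still between calls to the robot, and variables do not carry over. Pictures are saved under pics/ and viewed, at most 10 in all, crops included, and the job is handed in when it is done.

```bash
mkdir -p pics
cat > h.py <<'E'
import numpy as np, cv2
from workcell import env
from scipy.spatial.transform import Rotation as R
def cloud(name):
    im,d=env.read_camera(name); m=env.camera_model(name)
    h,w=d.shape; f=h/2/np.tan(np.radians(m["fovy"])/2)
    K=np.array([[f,0,m["cx"]],[0,f,m["cy"]],[0,0,1]])
    u,v=np.meshgrid(np.arange(w),np.arange(h))
    p=np.stack([u,v],-1).reshape(-1,1,2).astype(float)
    n=cv2.undistortPoints(p,K,np.array([m["k1"],0,0,0,0.])).reshape(h,w,2)
    c=np.dstack([n*d[...,None],d])
    Rm=R.from_rotvec(np.ravel(m["rvec"])).as_matrix()
    P=(c-np.ravel(m["tvec"]))@Rm
    P[d==0]=np.nan
    return im,P
def totool(delta):
    s=env.get_state(); q=s["orientation"]
    return R.from_quat([q[1],q[2],q[3],q[0]]).inv().apply(delta)
E
python3 - <<'E'
from h import *
s=env.get_state(); print({k:np.round(v,3) for k,v in s.items()})
for c in ["top","scene"]:
    im,P=cloud(c); cv2.imwrite(f"pics/{c}0.png",im)
    np.save(f"P_{c}.npy",P)
    for t in ["tub","button","lid","button_top","jar","tin_tall","stand","bowl","tin_flat"]:
        for o in env.outline_of(c,t)[:2]:
            m=o["mask"]; q=P[m]; q=q[np.isfinite(q[:,0])]
            print(c,t,round(o["conf"],2),np.round(o["xy"]),m.sum(),np.round(np.median(q,0),3) if len(q) else None, np.round(np.percentile(q,[2,98],axis=0),3).tolist() if len(q) else None)
E
```

```text
{'clock': np.float64(0.0), 'joint_pos': array([ 1.056,  0.314,  0.045,  1.304, -0.   ,  1.431]), 'qvel': array([ 0.003, -0.   ,  0.001,  0.001, -0.001, -0.   ]), 'tau': array([ 2.0000e-03, -4.8062e+01,  2.9854e+01,  1.9000e-02,  0.0000e+00,
        0.0000e+00]), 'tcp_pos': array([0.21 , 0.535, 0.249]), 'orientation': array([-0.   ,  0.186,  0.982, -0.001]), 'wrist_force': array([ 0.354, -0.198,  0.676]), 'ft_torque': array([-0.012,  0.004,  0.003]), 'grip_force': np.float64(0.0), 'finger_gap': np.float64(0.085)}
top tub 0.97 [178. 236.] 5173 [0.556 0.235 0.117] [[0.469, 0.159, 0.023], [0.649, 0.32, 0.123]]
top button 0.73 [451. 246.] 829 [ 0.538 -0.423  0.092] [[0.509, -0.463, 0.013], [0.57, -0.402, 0.099]]
top button 0.53 [170. 262.] 95 [0.496 0.257 0.127] [[0.484, 0.245, 0.122], [0.508, 0.267, 0.132]]
top lid 0.95 [179. 229.] 3327 [0.581 0.235 0.117] [[0.514, 0.164, 0.111], [0.649, 0.31, 0.122]]
top jar 0.62 [448. 249.] 818 [ 0.538 -0.423  0.092] [[0.509, -0.462, 0.014], [0.571, -0.402, 0.099]]
top tin_tall 0.66 [273. 213.] 826 [0.617 0.015 0.083] [[0.588, -0.019, 0.002], [0.656, 0
[... 746 characters left out ...]
.] 849 [ 0.643 -0.001  0.074] [[0.604, -0.022, 0.011], [0.665, 0.04, 0.089]]
scene jar 0.97 [127. 317.] 1339 [ 0.565 -0.443  0.074] [[0.521, -0.471, 0.007], [0.58, -0.409, 0.098]]
scene tin_tall 0.59 [283. 226.] 964 [ 0.641 -0.     0.071] [[0.557, -0.022, 0.0], [0.665, 0.047, 0.089]]
scene stand 0.73 [210. 268.] 3794 [ 0.602 -0.245  0.099] [[0.466, -0.323, 0.005], [0.679, -0.103, 0.104]]
scene bowl 0.93 [208. 245.] 1811 [ 0.549 -0.199  0.1  ] [[0.509, -0.268, 0.073], [0.624, -0.154, 0.127]]
scene tin_flat 0.98 [362. 153.] 540 [0.607 0.44  0.042] [[0.564, 0.414, 0.003], [0.64, 0.491, 0.05]]
scene tin_flat 0.68 [317. 173.] 4113 [0.593 0.208 0.109] [[0.472, 0.155, 0.005], [0.665, 0.316, 0.122]]
```

```bash
python3 - <<'E'
from h import *
P=np.load("P_top.npy"); 
env.read_camera("top")
for t in ["tub","lid"]:
    o=env.outline_of("top",t)[0]; q=P[o["mask"]]
    q=q[np.isfinite(q[:,0])&(q[:,2]>.1)]
    (c,wh,a)=cv2.minAreaRect((q[:,:2]).astype(np.float32)*1000); print(t,c,wh,a)
    bx=cv2.boxPoints((c,wh,a)); print(bx.round(1).tolist())
E
python3 -c "
import cv2
a=cv2.imread('pics/top0.png');cv2.imwrite('pics/top0b.png',cv2.resize(a[150:320,80:300],None,fx=3,fy=3))"
```

```text
tub (563.0339965820312, 241.31715393066406) (155.14874267578125, 183.5968475341797) 78.06025695800781
[[457.20001220703125, 184.39999389648438], [636.7999877929688, 146.39999389648438], [668.9000244140625, 298.20001220703125], [489.29998779296875, 336.20001220703125]]
lid (582.0023193359375, 236.7367401123047) (147.4043731689453, 132.0410919189453) 78.30171203613281
[[502.3999938964844, 178.0], [631.7000122070312, 151.1999969482422], [661.5999755859375, 295.5], [532.2999877929688, 322.29998779296875]]
```

View pics/top0.png

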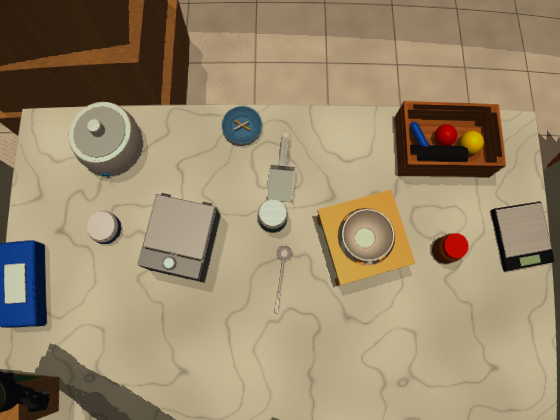

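View pics/scene0.png

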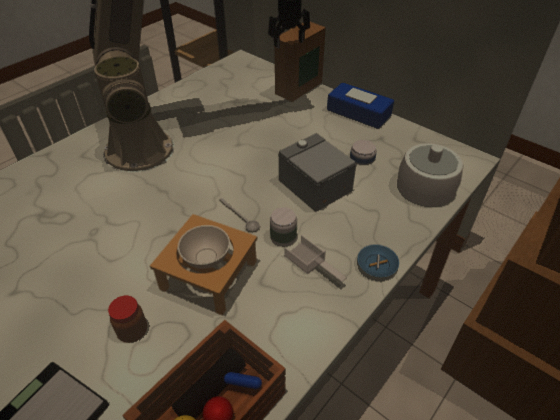

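The top view shows the tub at (178,236) with its button at (169,263), the stand and bowl at (365,237) and the spoon at (282,275). The scene view agrees: tub at (319,173), button at (303,143). Button, lid and hinge all fit the given sizes, with a tub yaw of about -11.8°. Next I work out the approach.

```bash
cat > go.py <<'E'
# usage: go.py xt yt zt tilt : fingertip-centre target in tub frame (m), tool tilt (deg)
import sys; from h import *
x,y,z,t=map(float,sys.argv[1:5])
O=np.array([.563,.2413,0]); a=np.radians(-11.8)
if len(sys.argv)>5: O[:2]=[float(v) for v in sys.argv[5:7]]; a=np.radians(float(sys.argv[7]))
X=np.array([np.cos(a),np.sin(a),0]); Y=np.array([-X[1],X[0],0]); Z=np.array([0,0,1.])
t=np.radians(t); zt=np.sin(t)*X-np.cos(t)*Z; M=np.column_stack([np.cross(Y,zt),Y,zt])
tcp=O+x*X+y*Y+z*Z-.019*zt
s=env.get_state(); q=s["orientation"]; C=R.from_quat([q[1],q[2],q[3],q[0]])
d=tcp-s["tcp_pos"]
cur=s["tcp_pos"]+.019*C.as_matrix()[:,2]-O
print("tip now (tub)",np.round([cur@X,cur@Y,cur[2]],4),"F",np.round(s["wrist_force"],2),"t",round(float(s["clock"]),2),"q",np.round(s["joint_pos"],2))
print("travel",np.round(C.inv().apply(d)/.12,3),"rot",np.round((C.inv()*R.from_matrix(M)).as_rotvec(degrees=True)/60,3))
E
python3 go.py -.0685 0 .165 20
```

```text
tip now (tub) [-0.4051  0.2155  0.2313] F [-0.43 -0.14 -0.71] t 1.15 q [1.06 0.31 0.05 1.3  0.   1.43]
travel [-3.014 -1.308  0.562] rot [-0.028 -0.333 -0.16 ]
```

```bash
r='{"travel":[-0.98,-0.44,0],"rot":[0,0,0],"fingers":-1}'
python3 -m pendant '[{"travel":[-0.35,-0.15,0],"rot":[0,0,0],"fingers":-1},{"travel":[-0.7,-0.3,0],"rot":[0,0,0],"fingers":-1},{"travel":[-1,-0.44,0],"rot":[0,0,0],"fingers":-1},{"travel":[-1,-0.44,0],"rot":[0,0,0],"fingers":-1}]'
python3 -m pendant '[{"travel":[-0.35,-0.15,0],"rot":[0,0,0],"fingers":-1},{"travel":[-0.7,-0.3,0],"rot":[0,0,0],"fingers":-1},{"travel":[-1,-0.44,0],"rot":[0,0,0],"fingers":-1},{"travel":[-1,-0.44,0],"rot":[0,0,0],"fingers":-1}]'
python3 go.py -.0685 0 .165 20
```

```text
clock: 1.55
tcp_pos: [0.3056, 0.4393, 0.2504]
orientation: [0.001, 0.189, 0.982, -0.0]
wrist_force: [0.3, 0.4, -0.1]
finger_gap: 0.0283
grip_force: 0.0
clock: 1.95
tcp_pos: [0.3979, 0.3467, 0.2503]
orientation: [0.001, 0.189, 0.982, -0.0]
wrist_force: [-0.6, 1.2, -0.1]
finger_gap: 0.0002
grip_force: 0.0
tip now (tub) [-0.1831  0.0694  0.2313] F [-0.56  1.22 -0.06] t 1.95 q [ 0.57  0.22 -0.08  1.27 -0.    0.95]
travel [-0.987 -0.414  0.563] rot [-0.029 -0.331 -0.164]
```

```bash
python3 -m pendant '[{"travel":[-0.35,-0.15,0],"rot":[0,-0.1,-0.05],"fingers":-1},{"travel":[-0.7,-0.3,0.1],"rot":[-0.02,-0.2,-0.1],"fingers":-1},{"travel":[-0.99,-0.41,0.3],"rot":[-0.03,-0.33,-0.16],"fingers":-1},{"travel":[-0.99,-0.41,0.45],"rot":[-0.03,-0.33,-0.16],"fingers":-1},{"travel":[-0.99,-0.41,0.56],"rot":[-0.03,-0.33,-0.16],"fingers":-1},{"travel":[-0.99,-0.41,0.56],"rot":[-0.03,-0.33,-0.16],"fingers":-1},{"travel":[-0.99,-0.41,0.56],"rot":[-0.03,-0.33,-0.16],"fingers":-1}]'
python3 go.py -.066 0 .135 20
python3 - <<'E'
from h import *
im,P=cloud("top"); cv2.imwrite("pics/a.png",cv2.resize(im[180:300,110:260],None,fx=3,fy=3))
im,P=cloud("scene"); cv2.imwrite("pics/b.png",cv2.resize(im[80:230,240:400],None,fx=4,fy=4))
a=cv2.imread("pics/a.png");b=cv2.imread("pics/b.png");b=cv2.resize(b,(384,360));cv2.imwrite("pics/ab.png",np.hstack([cv2.resize(a,(400,360)),b]))
E
```

```text
clock: 2.65
tcp_pos: [0.4876, 0.2606, 0.1835]
orientation: [0.172, 0.101, 0.98, -0.016]
wrist_force: [0.3, 0.2, 0.1]
finger_gap: 0.0001
grip_force: 0.0
tip now (tub) [-0.0713  0.0035  0.1656] F [0.33 0.19 0.08] t 2.65 q [ 0.45  0.11 -0.43  0.74 -0.21  0.63]
travel [ 0.045 -0.029  0.255] rot [ 0.003 -0.002  0.001]
```

View pics/ab.png

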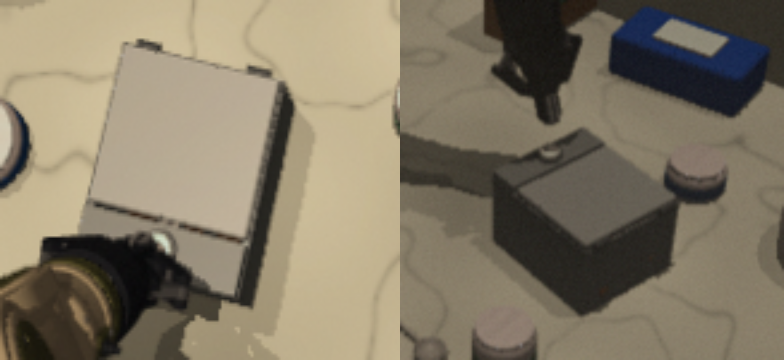

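Left half: the fingertips are just short of the button at (162,240). Right half: fingertips at (548,118) are right above the button at (550,152). Now I descend.

```bash
python3 -m pendant '[{"travel":[0.02,-0.03,0.12],"rot":[0,0,0],"fingers":-1},{"travel":[0.04,-0.03,0.21],"rot":[0,0,0],"fingers":-1},{"travel":[0.043,-0.03,0.24],"rot":[0,0,0],"fingers":-1},{"travel":[0.046,-0.03,0.25],"rot":[0,0,0],"fingers":-1},{"travel":[0.049,-0.03,0.26],"rot":[0,0,0],"fingers":-1},{"travel":[0.049,-0.03,0.26],"rot":[0,0,0],"fingers":-1}]'
python3 go.py -.066 0 .126 20
```

```text
clock: 3.35
tcp_pos: [0.4922, 0.2554, 0.1521]
orientation: [0.172, 0.101, 0.98, -0.016]
wrist_force: [-0.3, 0.2, -0.4]
finger_gap: 0.0005
grip_force: 0.0
tip now (tub) [-0.0657 -0.0006  0.1342] F [-0.25  0.24 -0.35] t 3.35 q [ 0.44  0.14 -0.48  0.66 -0.2   0.61]
travel [0.026 0.006 0.064] rot [ 0.002 -0.002 -0.   ]
```

```bash
python3 -m pendant '[{"travel":[0.007,0,0.02],"rot":[0,0,0],"fingers":-1},{"travel":[0.014,0,0.04],"rot":[0,0,0],"fingers":-1},{"travel":[0.019,0,0.052],"rot":[0,0,0],"fingers":-1},{"travel":[0.023,0,0.064],"rot":[0,0,0],"fingers":-1},{"travel":[0.023,0,0.064],"rot":[0,0,0],"fingers":-1}]'
python3 go.py -.066 0 .124 20
python3 - <<'E'
from h import *
im,P=cloud("scene")
for o in env.outline_of("scene","lid")[:1]:
    q=P[o["mask"]]; print(o["conf"],np.nanpercentile(q,[2,50,98],axis=0).round(3).tolist())
E
```

```text
clock: 3.85
tcp_pos: [0.4923, 0.2554, 0.1439]
orientation: [0.172, 0.101, 0.98, -0.016]
wrist_force: [-0.5, -0.2, 3.4]
finger_gap: -0.0004
grip_force: 1.6
tip now (tub) [-0.0656 -0.0006  0.1261] F [-0.48 -0.17  3.36] t 3.85 q [ 0.44  0.15 -0.5   0.64 -0.2   0.61]
travel [0.009 0.005 0.015] rot [ 0.003 -0.002 -0.   ]
0.98 [[0.519, 0.162, 0.112], [0.591, 0.232, 0.118], [0.654, 0.308, 0.122]]
```

```bash
python3 -m pendant '[{"travel":[0.003,0,0.008],"rot":[0,0,0],"fingers":-1},{"travel":[0.006,0,0.016],"rot":[0,0,0],"fingers":-1},{"travel":[0.006,0,0.016],"rot":[0,0,0],"fingers":-1},{"travel":[0.006,0,0.016],"rot":[0,0,0],"fingers":-1},{"travel":[0.006,0,0.016],"rot":[0,0,0],"fingers":-1}]'
python3 go.py -.10 0 .20 20
python3 - <<'E'
from h import *
im,P=cloud("scene")
for o in env.outline_of("scene","lid")[:1]:
    q=P[o["mask"]]; print(o["conf"],np.nanpercentile(q,[2,50,98],axis=0).round(3).tolist())
cv2.imwrite("pics/c.png",cv2.resize(im[60:230,220:400],None,fx=3,fy=3))
E
```

```text
clock: 4.45
tcp_pos: [0.4922, 0.2553, 0.1418]
orientation: [0.172, 0.101, 0.98, -0.017]
wrist_force: [1.9, 0.3, 1.9]
finger_gap: 0.0002
grip_force: 0.5
tip now (tub) [-0.0657 -0.0007  0.1239] F [1.89 0.33 1.94] t 4.45 q [ 0.44  0.15 -0.5   0.63 -0.2   0.61]
travel [ 0.053  0.008 -0.693] rot [ 0.002 -0.002 -0.   ]
0.59 [[0.552, 0.161, 0.118], [0.605, 0.228, 0.158], [0.657, 0.304, 0.197]]
```

View pics/c.png

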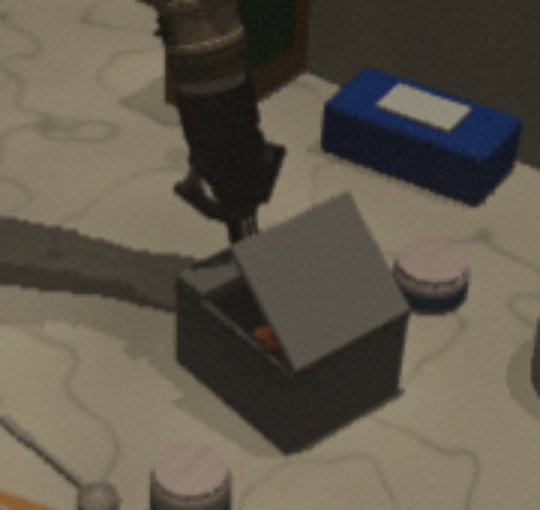

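The lid has popped: its front edge is near (235,245)–(350,195) in the crop, about 197 mm high, and the finger is clear of it. I back off and tilt more. I'll push beside the latch tongue, 35 mm off the middle.

```bash
python3 go.py -.08 -.035 .16 45
python3 -m pendant '[{"travel":[0,0,-0.15],"rot":[0,0,0],"fingers":-1},{"travel":[0.05,0,-0.35],"rot":[0,0,0],"fingers":-1},{"travel":[0.1,0,-0.35],"rot":[0,0,0],"fingers":-1},{"travel":[0.1,0,-0.35],"rot":[0,0,0],"fingers":-1}]'
python3 go.py -.08 -.035 .16 45
```

```text
tip now (tub) [-0.0658 -0.0008  0.1238] F [ 0.76 -0.91  5.44] t 4.55 q [ 0.44  0.15 -0.5   0.63 -0.2   0.61]
travel [ 0.076 -0.284 -0.309] rot [ 0.002 -0.419 -0.001]
clock: 4.95
tcp_pos: [0.4656, 0.2602, 0.1759]
orientation: [0.171, 0.101, 0.98, -0.017]
wrist_force: [0.8, -0.2, 0.3]
finger_gap: 0.0002
grip_force: 0.0
tip now (tub) [-0.0928 -0.0014  0.158 ] F [ 0.83 -0.17  0.28] t 4.95 q [ 0.47  0.09 -0.48  0.73 -0.21  0.65]
travel [-0.038 -0.28   0.035] rot [ 0.002 -0.421  0.001]
```

```bash
python3 -m pendant '[{"travel":[0,-0.1,0],"rot":[0,-0.14,0],"fingers":-1},{"travel":[-0.02,-0.2,0.02],"rot":[0,-0.28,0],"fingers":-1},{"travel":[-0.04,-0.28,0.035],"rot":[0,-0.42,0],"fingers":-1},{"travel":[-0.04,-0.28,0.035],"rot":[0,-0.42,0],"fingers":-1},{"travel":[-0.04,-0.28,0.035],"rot":[0,-0.42,0],"fingers":-1}]'
for p in "-.03 -.035 .16" ".0035 -.035 .163" ".026 -.035 .183" ".053 -.035 .195" ".08 -.035 .199" ".098 -.035 .197" ; do python3 go.py $p 45; done
```

```text
clock: 5.45
tcp_pos: [0.4644, 0.2259, 0.1725]
orientation: [0.378, 0.094, 0.92, -0.039]
wrist_force: [-0.3, -0.4, 0.7]
finger_gap: -0.0001
grip_force: 0.0
tip now (tub) [-0.08   -0.0353  0.159 ] F [-0.34 -0.41  0.72] t 5.45 q [ 0.56 -0.05 -0.88  0.12 -0.51  0.6 ]
travel [-0.301  0.002  0.287] rot [ 0.001 -0.005  0.002]
tip now (tub) [-0.08   -0.0353  0.159 ] F [-0.34 -0.41  0.72] t 5.45 q [ 0.56 -0.05 -0.88  0.12 -0.51  0.6 ]
travel [-0.517  0.001  0.466] rot [ 0.001 -0.005  0.002]
tip now (tub) [-0.08   -0.0353  0.159 ] F [-0.34 -0.41  0.72] t 5.45 q [ 0.56 -0.05 -0.88  0.12 -0.51  0.6 ]
travel [-0.768  0.001  0.48 ] rot [ 0.001 -0.005  0.002]
tip now (tub) [-0.08   -0.0353  0.159 ] F [-0.34 -0.41  0.72] t 5.45 q [ 0.56 -0.05 -0.88  0.12 -0.51  0.6 ]
travel [-0.998  0.     0.567] rot [ 0.001 -0.005  0.002]
tip now (tub) [-0.08   -0.0353  0.159 ] F [-0.34 -0.41  0.72] t 5.45 q [ 0.56 -0.05 -0.88  0.12 -0.51  0.6 ]
travel [-1.181 -0.     0.702] rot [ 0.001 -0.005  0.002]
tip now (tub) [-0.08   -0.0353  0.159 ] F [-0.34 -0.41  0.72] t 5.45 q [ 0.56 -0.05 -0.88  0.12 -0.51  0.6 ]
travel [-1.276 -0.     0.819] rot [ 0.001 -0.005  0.002]
```

```bash
python3 -m pendant '[{"travel":[-0.15,0,0.15],"rot":[0,0,0],"fingers":-1},{"travel":[-0.3,0,0.29],"rot":[0,0,0],"fingers":-1},{"travel":[-0.4,0,0.38],"rot":[0,0,0],"fingers":-1},{"travel":[-0.46,0,0.42],"rot":[0,0,0],"fingers":-1},{"travel":[-0.52,0,0.465],"rot":[0,0,0],"fingers":-1},{"travel":[-0.58,0,0.47],"rot":[0,0,0],"fingers":-1},{"travel":[-0.64,0,0.473],"rot":[0,0,0],"fingers":-1},{"travel":[-0.7,0,0.476],"rot":[0,0,0],"fingers":-1},{"travel":[-0.77,0,0.48],"rot":[0,0,0],"fingers":-1},{"travel":[-0.77,0,0.48],"rot":[0,0,0],"fingers":-1}]'
python3 - <<'E'
from h import *
im,P=cloud("scene")
for o in env.outline_of("scene","lid")[:1]:
    q=P[o["mask"]]; print(o["conf"],np.nanpercentile(q,[2,50,98],axis=0).round(3).tolist())
cv2.imwrite("pics/d.png",cv2.resize(im[60:230,220:400],None,fx=3,fy=3))
E
for p in  ".053 -.035 .195" ".08 -.035 .199" ".098 -.035 .197" ; do python3 go.py $p 45; done
```

```text
clock: 6.45
tcp_pos: [0.5711, 0.2049, 0.2013]
orientation: [0.383, 0.095, 0.918, -0.038]
wrist_force: [0.4, -0.3, 0.7]
finger_gap: 0.0002
grip_force: 0.1
0.83 [[0.575, 0.159, 0.115], [0.622, 0.227, 0.172], [0.663, 0.301, 0.225]]
tip now (tub) [ 0.0277 -0.0343  0.1864] F [-1.32 -0.02  0.03] t 6.55 q [ 0.4   0.03 -0.73  0.11 -0.41  0.45]
travel [-0.2   -0.005  0.099] rot [ 0.002  0.002 -0.001]
tip now (tub) [ 0.0277 -0.0343  0.1864] F [-1.32 -0.02  0.03] t 6.55 q [ 0.4   0.03 -0.73  0.11 -0.41  0.45]
travel [-0.382 -0.005  0.235] rot [ 0.002  0.002 -0.001]
tip now (tub) [ 0.0277 -0.0343  0.1864] F [-1.32 -0.02  0.03] t 6.55 q [ 0.4   0.03 -0.73  0.11 -0.41  0.45]
travel [-0.476 -0.005  0.353] rot [ 0.002  0.002 -0.001]
```

View pics/d.png

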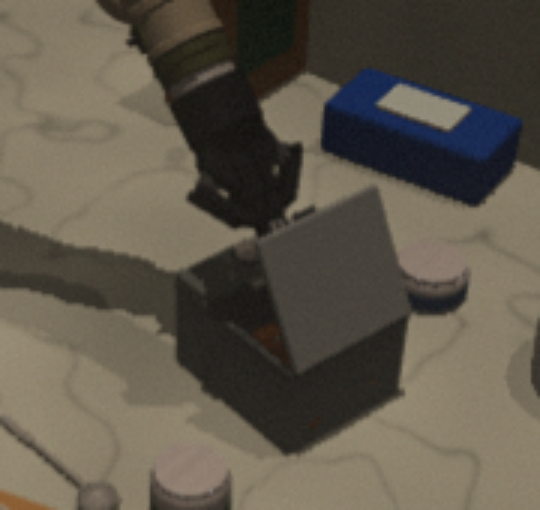

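The lid has risen to about 1.0 rad (front edge from (262,235) to (375,190)) and the tub hasn't shifted. I carry on along the arc and slow down near upright.

```bash
python3 -m pendant '[{"travel":[-0.07,0,0.03],"rot":[0,0,0],"fingers":-1},{"travel":[-0.14,0,0.06],"rot":[0,0,0],"fingers":-1},{"travel":[-0.2,0,0.1],"rot":[0,0,0],"fingers":-1},{"travel":[-0.26,0,0.145],"rot":[0,0,0],"fingers":-1},{"travel":[-0.32,0,0.19],"rot":[0,0,0],"fingers":-1},{"travel":[-0.38,0,0.235],"rot":[0,0,0],"fingers":-1},{"travel":[-0.41,0,0.27],"rot":[0,0,0],"fingers":-1},{"travel":[-0.44,0,0.31],"rot":[0,0,0],"fingers":-1},{"travel":[-0.475,0,0.35],"rot":[0,0,0],"fingers":-1},{"travel":[-0.475,0,0.35],"rot":[0,0,0],"fingers":-1}]'
python3 - <<'E'
from h import *
im,P=cloud("scene")
for o in env.outline_of("scene","lid")[:1]:
    q=P[o["mask"]]; print(o["conf"],np.nanpercentile(q,[2,50,98],axis=0).round(3).tolist())
cv2.imwrite("pics/e.png",cv2.resize(im[60:230,220:400],None,fx=3,fy=3))
E
python3 go.py .11 -.035 .197 45; python3 go.py .05 -.035 .21 45
```

```text
clock: 7.55
tcp_pos: [0.6389, 0.1901, 0.2099]
orientation: [0.381, 0.095, 0.919, -0.038]
wrist_force: [-0.5, -0.3, -0.6]
finger_gap: 0.0003
grip_force: 0.0
0.81 [[0.615, 0.148, 0.046], [0.675, 0.213, 0.184], [0.7, 0.296, 0.236]]
tip now (tub) [ 0.0975 -0.0346  0.1962] F [-0.61 -0.07  0.6 ] t 7.65 q [ 0.32  0.12 -0.62  0.12 -0.36  0.39]
travel [-0.078 -0.003  0.069] rot [ 0.002  0.001 -0.001]
tip now (tub) [ 0.0975 -0.0346  0.1962] F [-0.61 -0.07  0.6 ] t 7.65 q [ 0.32  0.12 -0.62  0.12 -0.36  0.39]
travel [ 0.198 -0.003 -0.361] rot [ 0.002  0.001 -0.001]
```

View pics/e.png

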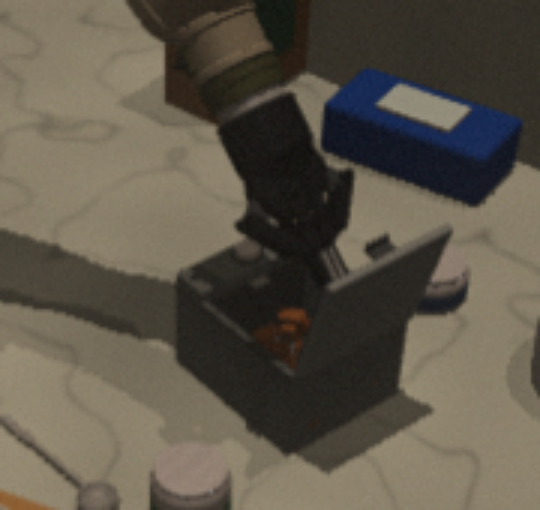

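The lid is past upright and leaning back (edge from (335,285) to (450,230)), with the finger no longer loaded. I withdraw along the tool axis.

```bash
python3 -m pendant '[{"travel":[0,0,-0.1],"rot":[0,0,0],"fingers":-1},{"travel":[0,0,-0.3],"rot":[0,0,0],"fingers":-1},{"travel":[0,0,-0.6],"rot":[0,0,0],"fingers":-1},{"travel":[0,0,-0.95],"rot":[0,0,0],"fingers":-1},{"travel":[0,0,-0.95],"rot":[0,0,0],"fingers":-1},{"travel":[0,0,-0.95],"rot":[0,0,0],"fingers":-1}]'
python3 -m pendant '[{"travel":[0,0,-0.3],"rot":[0,0,0],"fingers":-1},{"travel":[0,0,-0.6],"rot":[0,0,0],"fingers":-1},{"travel":[0,0,-0.6],"rot":[0,0,0],"fingers":-1},{"travel":[0,0,-0.6],"rot":[0,0,0],"fingers":-1},{"travel":[0,0,-0.6],"rot":[0,0,0],"fingers":-1}]'
python3 - <<'E'
from h import *
s=env.get_state(); print(s["clock"],s["tcp_pos"],np.abs(s["qvel"]).max())
im,P=cloud("scene")
O=np.array([.563,.2413,0]); a=np.radians(-11.8); X=np.array([np.cos(a),np.sin(a),0])
o=env.outline_of("scene","lid")[0]; q=P[o["mask"]]; q=q[np.isfinite(q[:,0])]
x=(q-O)@X; k=(q[:,2]>.12)&(x>.06)&(x<.18)
print(o["conf"],"lid tilt from vertical slope:",np.degrees(np.arctan(np.polyfit(q[k,2],x[k],1)[0])),np.percentile(x[k],[2,98]),q[k,2].max())
it,Pt=cloud("top")
for t in ["tub","tin_flat","tin_tall","stand"]:
    o=env.outline_of("top",t)[:1]
    if o: print(t,np.round(o[0]["xy"]))
cv2.imwrite("pics/f.png",np.hstack([cv2.resize(im[60:270,200:420],(400,400)),cv2.resize(it[130:330,80:280],(400,400))]))
E
```

```text
clock: 8.25
tcp_pos: [0.5587, 0.2074, 0.2927]
orientation: [0.383, 0.095, 0.918, -0.037]
wrist_force: [-0.5, -0.0, -0.8]
finger_gap: -0.0001
grip_force: 0.0
clock: 8.75
tcp_pos: [0.5092, 0.2165, 0.3393]
orientation: [0.38, 0.095, 0.919, -0.039]
wrist_force: [0.3, 0.4, 0.0]
finger_gap: 0.0001
grip_force: 0.0
8.75 [0.50921037 0.21645658 0.33934898] 0.008521656784015539
0.66 lid tilt from vertical slope: 18.416081640223045 [0.1029331  0.14538073] 0.23973862174637361
tub [189. 213.]
tin_flat [104. 226.]
tin_tall [273. 213.]
stand [358. 256.]
```

View pics/f.png

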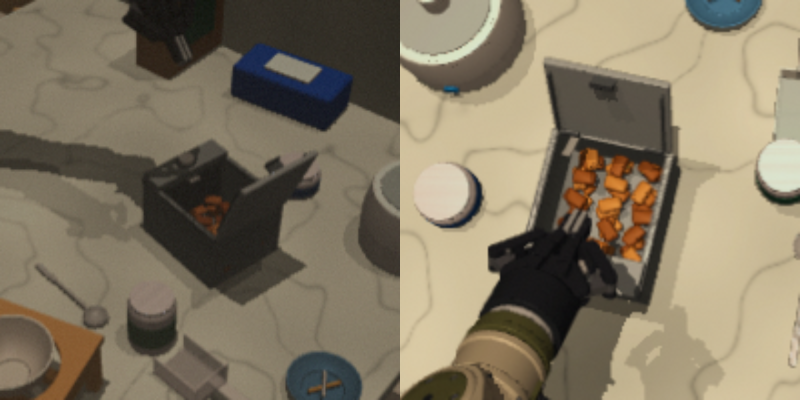

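The lid rests wide open by itself: left half, lid from (245,215) to (315,155); right half, lid at (610,105) above the open tub. The tub, tins and stand haven't moved and the arm is clear.

```bash
python3 -c "
from workcell import env
print(env.hand_in())"
```

```text
the job is handed in; nothing more can be done
None
```

The tub is open and handed in: pressing the button popped the lid, and a gentle push took it past upright, where it now rests leaning back by itself at about 1.9 rad; the tub, tins, stand and bowl look unmoved, and the arm is clear.

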